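Close up the tailor's accessory case

ROBOT

A 7-joint arm with a two-finger parallel gripper is mounted at the origin on the work surface. World frame = base frame: x ahead of the robot, y to its left, z up, the work surface at z = 0. Lengths are in m, angles in rad, forces in N, time in s.
With the tool pointing down it reaches from about 0.4 to 0.85 m from the base axis. Payload 10.4 kg.
Tool frame: the origin (TCP) lies between the finger pads; the fingertips stand tip_extent ahead of it and the grasp point (between the pads) lies 2 mm behind it (tip_extent is the distance from the TCP to the fingertips, in m); z points along the fingers, y is the direction in which the jaws open and shut (so a half turn about z gives the same grasp; the last joint's range is limited). The gripper opens to 87 mm and grips with 3 to 60 N. Pads are 19 mm wide; open, the fingers measure 117 mm over their backs; the gripper's body (75 mm by 190 mm) begins 51 mm behind the grasp point.
Start: joints at [-1.256, 0.332, -0.065, 1.46, 0.022, 1.35, -0.088], TCP at [0.207, 0.59, 0.24] pointing down, gripper open.
Joint ranges: [-2.6, 2.6], [-0.5, 2.12], [-1.47, 1.34], [0.16, 2.42], [-1.27, 4.41], [0.06, 2.06], [-2.6, 2.6]. Speed limits (rad/s): [2.22, 2.22, 2.79, 2.79, 3.14, 3.14, 3.14].

INTERFACE

Orientations are given as a unit quaternion [x, y, z, w].
In Python, from bench import read_state, camera, camera_params, close_job, tip_extent gives the robot as it stands. The module is installed in compiled form; this text tells all that it offers.
- The arm moves only by the tool send_rows, never from a script. Its argument "steps" is a list of rows, each a list of 7 numbers: the turn, a rotation vector about the tool's x, y, z in degrees, then the shift along the tool's x, y, z in m, then the gripper's target within -1 to 1 (shut at 1, half-way at 0, fully open at -1). In form: [[ax, ay, az, x, y, z, jaw], ...]. A call has exactly 10 rows; each row shifts and turns the pose as measured when the row begins, along the tool's axes as they then stand; what a row does not reach is not made up. A row lasts 1/10 s, in which the tool goes at most 50 mm and 8.59 degrees, less where a joint would pass 70% of its speed; a pose out of reach is approached as far as the arm can. A call with a gripper value outside its range is refused whole. The fingers move at their own pace and stop on an object; "force" is the grip in N (left out, the last holds). Time passes only in rows, so rows that do not move let the fingers close, or fill a call up. It gives the time, the measured TCP pose, the force and the opening at its end, in the units of the state.
- read_state(): the state, without advancing time (a new reading comes with each control period).
- camera(name): name is "scene" or "top" or "wrist"; returns (picture, depth): 400x640x3 uint8, blue, green, red; 400x640 float32, m along the optical axis (not along the pixel's ray), 0 where there is no reading.
- camera_params(name): a dict with "camera_matrix" (3x3 intrinsics, pixels), "dist" ([k1, k2, p1, p2, k3] as OpenCV has them; the pictures are not rectified), "world_from_camera" (4x4, takes a point from camera to world coordinates). Camera axes: x right, y down, z forward; pixel columns grow to the right and rows downward; lengths in m; the calibration is good to about 2 mm. A picture is of the moment at which its call begins: read the wrist's pose just before it. camera_params takes no time and is no camera call; for the wrist camera it gives the pose at the moment of the call.
- close_job(): hands the job in, once; it reports no verdict.
The state is a dict: "time": time; "joint_positions": joint angles; "joint_vel": joint speeds; "joint_torque": joint torques, N m; "ee_pos": TCP position; "eef_rot": TCP orientation; "ft_force": force on the tool from outside, world axes, zero at the start; "torque": the same for the moment, N m; "width": finger opening in m.
Only numpy, scipy, OpenCV 4.12 (cv2) and the standard library are available. Lean on these libraries where they do the work, as an engineer would, in place of code of your own. Each camera call takes 0.05 s, during which the arm holds its last target.

TASK

Close up the open accessory case on the cutting table: first push the upright inner flap down until it lies flat over the bobbins, and only then swing the lid fully shut over it. Just push with your fingertips or the outside of the fingers: never take the flap or the lid between the fingers, and leave the spool in the case and the things on the table where they are.

Things in the scene. Friction and masses are not known exactly. Their poses are not given: they have to be found in the camera images.
- case: Open wooden case fixed to the table, 220 mm (its x) by 220 mm (its y), walls 8 mm thick, rim 70 mm above the table. Origin: centre of its underside, on the table; z up. The lid is hinged on the rim of its +x side, the flap just inside its -x wall. Its +x side is turned roughly to the robot's left (yaw about 58 to 122 degrees).
- flap (a joint): Hinge angle of the inner flap, a plywood panel 90 mm long from hinge to free edge, 196 mm wide (along the case's y), 6 mm thick. 0: folded flat, level, over the bobbins, its upper face 9 mm below the rim. About 1.57: upright. Starts at 1.35 to 1.75. It folds inward, towards the case's +x. A friction hinge holds it wherever it is left, so it must be pushed all the way; about 1 to 2 N at its edge moves it. Upright, it physically stops the lid from shutting.
- lid (a joint): Hinge angle of the lid, a flat wooden panel 220 mm long from hinge to free edge, 220 mm wide (along the case's y), 10 mm thick. 0: shut, lying on the rim, its top 81 mm above the table. About 1.57: upright, top edge about 290 mm above the table. Starts at 1.45 to 1.80. It shuts towards the case's -x. A friction hinge holds it wherever it is left, so it must be pushed all the way; about 2 to 5 N near its edge moves it.
- flap_hinge (a point): Middle of the flap's hinge line, 58 mm above the table, at mid-thickness of the flap, 100 mm from the case's centre towards its -x; fixed to the case, axes as the case's; the hinge line runs along y.
- lid_hinge (a point): Middle of the lid's hinge line, at the case's +x side, 110 mm from its centre, 75.5 mm above the table (level with the mid-thickness of the shut lid; the axis itself lies 5 mm lower); fixed to the case, axes as the case's; the hinge line runs along y.
- flap_edge (a point): Middle of the flap's free edge, mid-thickness, moving with the flap. x points from the hinge towards and past the free edge, y along the edge, z out of the face that looks up when the flap is folded (the outer face, looking away from the lid when upright).
- lid_edge (a point): Middle of the lid's free edge, mid-thickness, moving with the lid. x points from the free edge to the hinge, y along the edge, z out of the outer face (the one on top when shut).
- spool: Bystander: empty wooden spool, diameter 34 mm, 44 mm high, standing loose inside the case near the lid's hinge side, on the 8 mm floor (the flap passes clear of it and the lid shuts above it). Origin: centre of its underside.
- oiler: Bystander: white plastic oil bottle with black cap, diameter 40 mm, 95 mm high, standing on the table on the flap's side of the case. Origin: centre of its underside.
- tin: Bystander: round aluminium tin, diameter 64 mm, 50 mm high, standing on the table on the flap's side of the case. Origin: centre of its underside.
- driver: Bystander: screwdriver with a dark wooden handle, 150 mm long, lying on the table on the lid's side of the case, about 25 mm high. Origin: under its middle, x along it towards the tip.

How it is judged:
By the outcome, as a careful person would: the job done as asked, in the order asked, and still so for the second after the job is handed in, with the robot touching nothing.
It also fails if it takes over 64 s, if anything falls off the work surface, if the arm or the gripper's body presses on something with over 40 N, if the wrist force passes 120 N, or if a joint passes its speed limit or range.

## Working session

There is one attempt and no reset: what is moved stays moved. The work goes in short steps, Python scripts to look and compute and a tool call to move; the robot and the scene stay as the last step left them, time stands still between calls to the robot, and variables do not carry over. Pictures are saved under pics/ and viewed, and the job is handed in when it is done.

Besides the shell and the picture viewer there is one more tool, called after "Call:" by a JSON object that holds its "method" and its "body". send_rows: Moves the arm, as the interface text tells. Its arguments: {"type":"object","properties":{"steps":{"type":"array"},"force":{"type":"number"}},"required":["steps"]}

```bash
mkdir -p pics
python3 - <<'E'
from bench import *
import cv2,numpy as np
s=read_state();print(s['time'],s['ee_pos'],s['eef_rot'],s['width'],tip_extent if not callable(tip_extent) else tip_extent())
for n in ['scene','top']:
    p,d=camera(n);cv2.imwrite(f'pics/{n}0.png',p);np.savez(f'{n}0.npz',p=p,d=d)
    c=camera_params(n);print(n,c['camera_matrix'],c['dist'],np.round(c['world_from_camera'],3))
E
```

```text
0.0 [0.20702194 0.58933214 0.2387488 ] [ 1.68086553e-01  9.85771983e-01 -7.08225254e-04 -8.27058306e-05] 0.0872505391243152 0.017
scene [[519.98866405   0.         319.89355573]
 [  0.         519.98866405 200.31461858]
 [  0.           0.           1.        ]] [0.00976638 0.         0.         0.         0.        ] [[-0.385  0.682 -0.622  1.33 ]
 [ 0.923  0.295 -0.247  0.331]
 [ 0.015 -0.669 -0.743  1.035]
 [ 0.     0.     0.     1.   ]]
top [[433.22423446   0.         320.79518027]
 [  0.         433.22423446 195.70128244]
 [  0.           0.           1.        ]] [-0.05206389  0.          0.          0.          0.        ] [[ 2.000e-03 -9.990e-01  5.000e-02  4.540e-01]
 [-1.000e+00 -1.000e-03  8.000e-03  7.000e-03]
 [-8.000e-03 -5.000e-02 -9.990e-01  1.158e+00]
 [ 0.000e+00  0.000e+00  0.000e+00  1.000e+00]]
```

View pics/scene0.png

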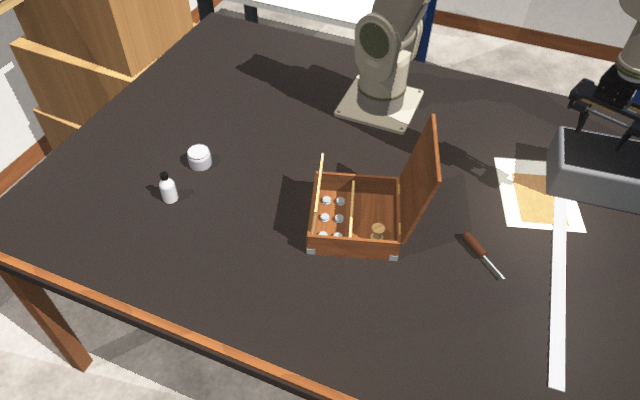

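View pics/top0.png

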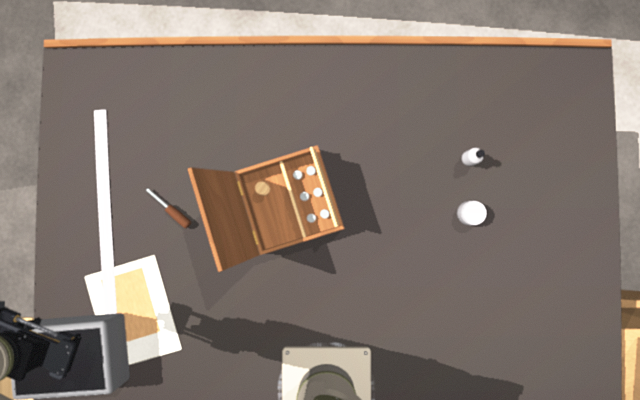

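The case is at about (290,200) in the top view, with the lid at the left (215,220), the flap at (325,185), the oiler at (475,157), the tin at (472,212) and the driver at (170,208). The gripper is above a grey bin at lower left. Next I'll fit the case pose from the depth.

```bash
cat > h.py <<'E'
import numpy as np,cv2
from bench import *
def cloud(n,d=None,p=None):
    if d is None: p,d=camera(n)
    c=camera_params(n);K=c['camera_matrix'];h,w=d.shape
    u,v=np.meshgrid(np.arange(w),np.arange(h))
    xy=cv2.undistortPoints(np.stack([u.ravel(),v.ravel()],1).astype(np.float64)[:,None],K,c['dist'])[:,0]
    z=d.ravel();P=np.c_[xy*z[:,None],z,np.ones_like(z)]@c['world_from_camera'].T
    P[z==0]=np.nan
    return P[:,:3].reshape(h,w,3),p
E
python3 - <<'E'
from h import *
from scipy.optimize import least_squares
A=[]
for n in ['top','scene']:
    f=np.load(n+'0.npz');P,_=cloud(n,f['d'],f['p']);A.append(P)
for n,P in zip(['top','scene'],A):
    Q=P.reshape(-1,3); t=Q[(abs(Q[:,0]-.5)<.3)&(abs(Q[:,1]-.1)<.25)]
    print(n,'table z',np.nanmedian(t[abs(t[:,2])<.02][:,2]))
    m=(t[:,2]>.062)&(t[:,2]<.076); r=t[m]; print(m.sum())
    hi=t[t[:,2]>.10]; print(len(hi), hi.max(0),hi.min(0))
    rc=cv2.minAreaRect(r[:,:2].astype(np.float32)); print(rc)
    # print height map
P=A[0]
for v in range(140,275,9):
    print(v,' '.join('%4.0f'%(1000*P[v,u,2]) for u in range(185,350,6)))
for (u,v) in [(319,149),(342,229),(237,172),(261,252),(191,169),(219,268),(311,149),(335,228)]: print(u,v,np.round(P[v,u],3))
E
```

```text
top table z 0.0017762103360912107
1202
4283 [0.62007648 0.28562307 0.29166948] [ 0.34614974 -0.02404737  0.10004376]
((0.5000326633453369, 0.09896223247051239), (0.22102653980255127, 0.22294309735298157), 17.759794235229492)
scene table z -0.0006612788042128503
1214
2929 [0.62505866 0.28360548 0.28741345] [ 0.34796426 -0.0276275   0.10004276]
((0.49963441491127014, 0.09873437881469727), (0.22805097699165344, 0.22973746061325073), 17.86031723022461)
140    2    4    2   -2    2    0    2    2    2    4    2   -1    3    3    2    3    1    2   -3    1    0    1    1   -1    0   -0    1    2
149    5   -4    3   -1   -0   -3   -1    3    2    2    3    5    4    3    3    2    1    1   -2    0   70  147   74   -2    3    0   -2    3
158    2   -3    3    1    4    4   -5   -0    3    4    7    2   -1    2    2   69   68   64   30   10    8   10   91    2    4   -0   -1   -0
167    4  284    4    4    5    2   -2    3    3    4    2   70   69   38    8    9   52   13   15    9   11   21  151   69    2    2    3   -1
176   -2  289  273  246  222  192  158  126   84   64   12   13   14   
[... 1045 characters left out ...]
    0    2   -2    1    0    6    3
248   -2    1    2    1    0  288  263  240  209  181  145  110    0   37   69   72    2    1    5   -3   -3    3    5    4    7    0    3    2
257    4   -1    5    4    1  287  276  251  223  194  161  122    4    5    1   -1    1    2    1   -4    3    3    1    1    2    1    4    6
266    3    1    0    2    0   -0  284  264    5    2    1    2    3    2    1    3    2   -1    1    0    2    1    5    1   -4    2    3   -0
319 149 [ 0.639  0.021 -0.001]
342 229 [ 0.424 -0.04   0.004]
237 172 [0.569 0.228 0.072]
261 252 [0.368 0.165 0.072]
191 169 [0.552 0.278 0.287]
219 268 [0.352 0.218 0.286]
311 149 [0.615 0.038 0.147]
335 228 [ 0.428 -0.02   0.07 ]
```

Call:
{"method": "send_rows", "body": {"steps": [[0, 0, 6.6, 0, 0, -0.02, 1], [0, 0, 6.6, 0, 0, -0.02, 1], [0, 0, 6.6, 0, 0, -0.02, 1], [0, 0, 6.6, 0, 0, -0.02, 1], [0, 0, 6.6, 0, 0, -0.02, 1], [0, 0, 6.6, 0, 0, -0.02, 1], [0, 0, 6.6, 0, 0, -0.02, 1], [0, 0, 6.6, 0, 0, -0.02, 1], [0, 0, 0, 0, 0, 0, 1], [0, 0, 0, 0, 0, 0, 1]], "force": 20}}

```text
time: 1.1
ee_pos: [0.2067, 0.5881, 0.3988]
eef_rot: [0.603, 0.798, -0.006, 0.002]
ft_force: [0.2, 0.2, -1.5]
width: 0.015
```

```bash
cat >> h.py <<'E'
from scipy.spatial.transform import Rotation as Ro
C=np.array([.500,.0988]);YAW=np.deg2rad(107.8)
dx=np.array([np.cos(YAW),np.sin(YAW)]);dy=np.array([-dx[1],dx[0]])
def st():
    s=read_state();R=Ro.from_quat(s['eef_rot']);p=np.array(s['ee_pos']);q=p[:2]-C
    M=R.as_matrix()
    print('t',round(s['time'],2),'TCP',p.round(4),'case xy',(q@dx).round(4),(q@dy).round(4),'tip z',(p+.017*M[:,2])[2].round(4),'w',round(s['width'],4),'F',np.round(s['ft_force'],1))
    print('tool x yaw deg',np.rad2deg(np.arctan2(M[1,0],M[0,0])).round(2),'z',M[:,2].round(3),'j',np.round(s['joint_positions'],2))
    return s,p,M
E
python3 -c "from h import *;st()"
python3 - <<'E'
# refine rim/flap/lid fits from stored clouds
from h import *
for n in ['top','scene']:
    f=np.load(n+'0.npz');P,_=cloud(n,f['d'],f['p']);Q=P.reshape(-1,3)
    q=Q[:,:2]-C;X=np.c_[q@dx,q@dy,Q[:,2]]
    for nm,m in [('lid',(X[:,2]>.11)&(X[:,0]>.08)&(abs(X[:,1])<.105)&(X[:,0]<.25)),('flap',(X[:,2]>.085)&(X[:,0]<-.05)&(X[:,0]>-.16)&(abs(X[:,1])<.095))]:
        Y=X[m]; 
        if len(Y)<20: print(nm,len(Y));continue
        a,b=np.polyfit(Y[:,2],Y[:,0],1);print(n,nm,len(Y),'angle from vertical',np.arctan(a),'x at z=.0705',a*.0705+b,'z max',np.percentile(Y[:,2],98),'x range',Y[:,0].min(),Y[:,0].max())
    r=X[(X[:,2]>.062)&(X[:,2]<.076)&(abs(X[:,0])<.13)&(abs(X[:,1])<.13)]
    for ax in (0,1): print('rim',ax,np.percentile(r[:,ax],[1,99]))
E
```

```text
t 1.1 TCP [0.2067 0.5881 0.3988] case xy 0.5556 0.1297 tip z 0.3818 w 0.015 F [ 0.2  0.2 -1.5]
tool x yaw deg 105.82 z [-0.003 -0.012 -1.   ] j [-1.36  0.31  0.07  1.16 -0.02  1.68 -1.02]
top lid 3657 angle from vertical 0.218279957988161 x at z=.0705 0.10673519090132341 z max 0.28748245445756127 x range 0.1140760407089847 0.16355304665781353
top flap 355 angle from vertical 0.15387778500627577 x at z=.0705 -0.10518962756143196 z max 0.15227570461962925 x range -0.10174977240572161 -0.08950837312922345
rim 0 [-0.11088435  0.11006631]
rim 1 [-0.109617    0.11001247]
scene lid 2295 angle from vertical 0.2239030672993524 x at z=.0705 0.10445256117902865 z max 0.28474770400317795 x range 0.11339690204092995 0.16143539038038213
scene flap 183 angle from vertical 0.16134243589984734 x at z=.0705 -0.10818232565737848 z max 0.14995921909806217 x range -0.10457801819421095 -0.09251019042841017
rim 0 [-0.11417177  0.10696662]
rim 1 [-0.11193113  0.11163835]
```

Call:
{"method": "send_rows", "body": {"steps": [[0, 0, -2, -0.045, 0.01, 0, 1], [0, 0, 0, -0.045, 0.01, 0, 1], [0, 0, 0, -0.045, 0.01, 0, 1], [0, 0, 0, -0.045, 0.01, 0, 1], [0, 0, 0, -0.045, 0.01, 0, 1], [0, 0, 0, -0.045, 0.01, 0, 1], [0, 0, 0, -0.045, 0.01, 0, 1], [0, 0, 0, -0.045, 0.01, 0, 1], [0, 0, 0, -0.045, 0.01, 0, 1], [0, 0, 0, -0.045, 0.01, 0, 1]]}}

```text
time: 2.1
ee_pos: [0.4453, 0.1808, 0.3889]
eef_rot: [0.573, 0.819, -0.015, 0.001]
ft_force: [1.0, -0.0, 0.5]
width: 0.0007
```

```bash
python3 -c "from h import *;st()"
```

```text
t 2.1 TCP [0.4453 0.1808 0.3889] case xy 0.0948 0.027 tip z 0.3719 w 0.0007 F [ 1.  -0.   0.5]
tool x yaw deg 110.05 z [-0.015 -0.027 -1.   ] j [-0.91 -0.03  0.41  1.56  0.03  1.63 -0.15]
```

```bash
cat >> h.py <<'E'
def to(cx,cy,tipz,pitch=0):
    "delta (tool axes) to reach tip at case cx,cy,tipz, pointing down, tool x=case x"
    s,p,M=st()
    x=np.r_[dx,0];z=np.array([0,0,-1.]);T=np.c_[x,np.cross(z,x),z]@Ro.from_euler('y',pitch,degrees=True).as_matrix()
    rv=np.rad2deg(Ro.from_matrix(M.T@T).as_rotvec())
    tgt=np.r_[C+cx*dx+cy*dy,tipz]-.017*T[:,2]
    print('rot',rv.round(2),'shift',(M.T@(tgt-p)).round(4))
E
python3 -c "from h import *;to(-.17,0,.37)"
```

```text
t 2.1 TCP [0.4453 0.1808 0.3889] case xy 0.0948 0.027 tip z 0.3719 w 0.0007 F [ 1.  -0.   0.5]
tool x yaw deg 110.05 z [-0.015 -0.027 -1.   ] j [-0.91 -0.03  0.41  1.56  0.03  1.63 -0.15]
rot [-1.33  1.17  2.24] shift [-0.2656  0.0168  0.0068]
```

Call:
{"method": "send_rows", "body": {"steps": [[-1.3, 1.2, 2.2, 0, 0, 0, 1], [0, 0, 0, -0.038, 0.003, 0, 1], [0, 0, 0, -0.038, 0.003, 0, 1], [0, 0, 0, -0.038, 0.003, 0, 1], [0, 0, 0, -0.038, 0.003, 0, 1], [0, 0, 0, -0.038, 0.003, 0, 1], [0, 0, 0, -0.038, 0.003, 0, 1], [0, 0, 0, -0.038, 0.003, 0, 1], [0, 0, 0, 0, 0, 0, 1], [0, 0, 0, 0, 0, 0, 1]]}}

```text
time: 3.1
ee_pos: [0.5485, -0.0816, 0.3772]
eef_rot: [0.584, 0.811, -0.004, -0.004]
ft_force: [0.3, -0.1, -0.5]
width: 0.0009
```

```bash
python3 -c "from h import *;to(-.155,0,.115)"
```

```text
t 3.1 TCP [ 0.5485 -0.0816  0.3772] case xy -0.1866 0.009 tip z 0.3602 w 0.0009 F [ 0.3 -0.1 -0.5]
tool x yaw deg 108.47 z [-0.012 -0.003 -1.   ] j [-0.57  0.16  0.74  1.43 -0.1   1.6   0.48]
rot [-0.68 -0.07  0.67] shift [0.0312 0.0123 0.2451]
```

Call:
{"method": "send_rows", "body": {"steps": [[-0.7, 0, 0.7, 0.0, 0.001, 0.031, 1], [0, 0, 0, 0.002, 0.001, 0.031, 1], [0, 0, 0, 0.002, 0.001, 0.031, 1], [0, 0, 0, 0.002, 0.001, 0.031, 1], [0, 0, 0, 0.002, 0.001, 0.031, 1], [0, 0, 0, 0.002, 0.001, 0.031, 1], [0, 0, 0, 0.002, 0.001, 0.031, 1], [0, 0, 0, 0.002, 0.001, 0.02, 1], [0, 0, 0, 0, 0, 0, 1], [0, 0, 0, 0, 0, 0, 1]]}}

```text
time: 4.1
ee_pos: [0.5463, -0.0512, 0.1268]
eef_rot: [0.579, 0.815, 0.002, -0.004]
ft_force: [0.8, -0.6, 0.6]
width: 0.0004
```

Run:
```python
from h import *
to(-.135,0,.12)
r=.068
prev=None
for th in np.r_[1.45,1.42,np.arange(1.3,-.01,-.1),0]:
    u=np.array([np.cos(th),np.sin(th)]);n=np.array([-np.sin(th),np.cos(th)])
    c=np.array([-.1,.058])+r*u+.003*n; print(round(th,2),'tip centre x',(c[0]-.0095).round(4),'tip z',c[1].round(4))
p,d=camera('scene');cv2.imwrite('pics/s1.png',p[100:300,250:500].repeat(3,0).repeat(3,1))
```

```text
t 4.1 TCP [ 0.5463 -0.0512  0.1268] case xy -0.157 0.0018 tip z 0.1098 w 0.0004 F [ 0.8 -0.6  0.6]
tool x yaw deg 109.24 z [-0.005  0.008 -1.   ] j [-0.56  0.3   0.68  1.83 -0.22  1.09  0.53]
rot [-0.13 -0.51  1.44] shift [ 0.0221  0.0023 -0.01  ]
1.45 tip centre x -0.1043 tip z 0.1259
1.42 tip centre x -0.1023 tip z 0.1257
1.3 tip centre x -0.0942 tip z 0.1243
1.2 tip centre x -0.0877 tip z 0.1225
1.1 tip centre x -0.0813 tip z 0.12
1.0 tip centre x -0.0753 tip z 0.1168
0.9 tip centre x -0.0696 tip z 0.1131
0.8 tip centre x -0.0643 tip z 0.1089
0.7 tip centre x -0.0594 tip z 0.1041
0.6 tip centre x -0.0551 tip z 0.0989
0.5 tip centre x -0.0513 tip z 0.0932
0.4 tip centre x -0.048 tip z 0.0872
0.3 tip centre x -0.0454 tip z 0.081
0.2 tip centre x -0.0435 tip z 0.0744
0.1 tip centre x -0.0421 tip z 0.0678
-0.0 tip centre x -0.0415 tip z 0.061
0.0 tip centre x -0.0415 tip z 0.061
```

View pics/s1.png

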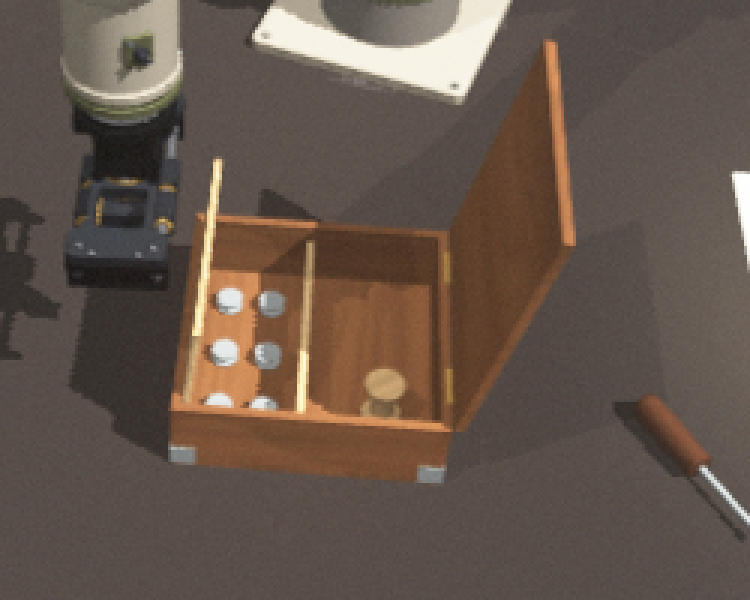

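The gripper, at (120,220), is upright beside the flap at (210,270), with its long side along the case's y and its tips below the flap's top edge. I can start pushing.

Call:
{"method": "send_rows", "body": {"steps": [[0, -0.5, 1.4, 0.01, 0, -0.012, 1], [0, 0, 0, 0.012, 0, -0.002, 1], [0, 0, 0, 0.012, 0, 0, 1], [0, 0, 0, 0.01, 0, 0, 1], [0, 0, 0, 0.008, 0, 0, 1], [0, 0, 0, 0.008, 0, 0, 1], [0, 0, 0, 0.008, 0, 0.001, 1], [0, 0, 0, 0.008, 0, 0.002, 1], [0, 0, 0, 0.006, 0, 0.003, 1], [0, 0, 0, 0, 0, 0, 1]]}}

```text
time: 5.15
ee_pos: [0.5214, 0.0321, 0.1395]
eef_rot: [0.588, 0.809, 0.002, 0.002]
ft_force: [-0.3, -0.7, 0.7]
width: 0.0003
```

Run:
```python
from h import *
to(-.0643,0,.1089)
p,d=camera('scene');cv2.imwrite('pics/s2.png',p[100:300,250:500].repeat(3,0).repeat(3,1))
```

```text
t 5.15 TCP [0.5214 0.0321 0.1395] case xy -0.0701 0.0 tip z 0.1225 w 0.0003 F [-0.3 -0.7  0.7]
tool x yaw deg 108.0 z [ 0.005  0.002 -1.   ] j [-0.73  0.21  0.65  1.89 -0.14  1.09  0.29]
rot [0.33 0.   0.2 ] shift [ 0.0058 -0.      0.0136]
```

View pics/s2.png

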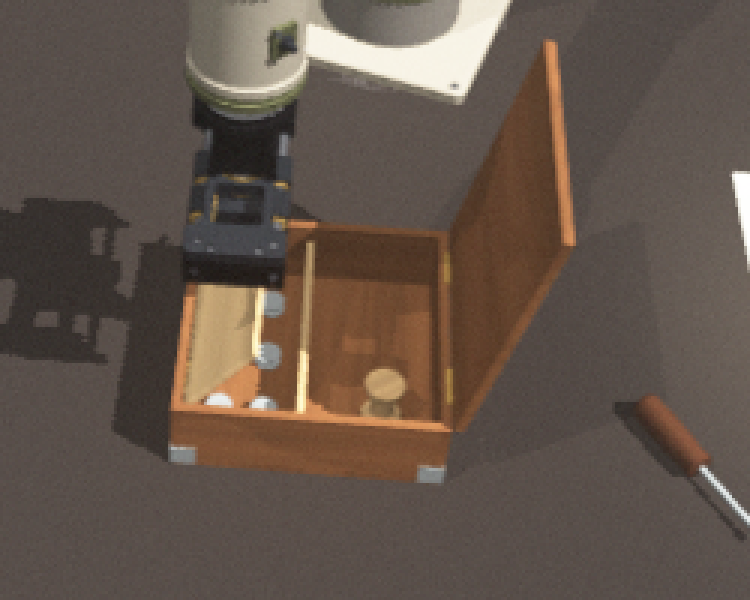

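The flap, at (230,330), is now about halfway down. I'll keep following the arc.

Call:
{"method": "send_rows", "body": {"steps": [[0.3, 0, 0.2, 0.003, 0, 0.006, 1], [0, 0, 0, 0.003, 0, 0.006, 1], [0, 0, 0, 0.004, 0, 0.005, 1], [0, 0, 0, 0.004, 0, 0.006, 1], [0, 0, 0, 0.004, 0, 0.006, 1], [0, 0, 0, 0.003, 0, 0.006, 1], [0, 0, 0, 0.003, 0, 0.006, 1], [0, 0, 0, 0.002, 0, 0.006, 1], [0, 0, 0, 0.001, 0, 0.006, 1], [0, 0, 0, 0, 0, 0, 1]]}}

```text
time: 6.2
ee_pos: [0.5126, 0.0587, 0.0814]
eef_rot: [0.59, 0.807, -0.0, 0.0]
ft_force: [-0.2, -0.4, -0.8]
width: 0.0005
```

Run:
```python
from h import *
to(-.0415,0,.061)
```

```text
t 6.2 TCP [0.5126 0.0587 0.0814] case xy -0.042 0.0002 tip z 0.0644 w 0.0005 F [-0.2 -0.4 -0.8]
tool x yaw deg 107.69 z [-0.    -0.001 -1.   ] j [-0.74  0.28  0.62  1.95 -0.19  0.97  0.27]
rot [-0.03  0.04 -0.11] shift [0.0005 0.0002 0.0034]
```

Call:
{"method": "send_rows", "body": {"steps": [[0, 0, 0, 0, 0, 0.0015, 1], [0, 0, 0, 0, 0, 0.0015, 1], [0, 0, 0, 0, 0, 0.001, 1], [0, 0, 0, 0, 0, 0.001, 1], [0, 0, 0, 0, 0, 0.001, 1], [0, 0, 0, 0, 0, 0.001, 1], [0, 0, 0, 0, 0, 0, 1], [0, 0, 0, 0, 0, 0, 1], [0, 0, 0, 0, 0, 0, 1], [0, 0, 0, 0, 0, 0, 1]]}}

```text
time: 7.2
ee_pos: [0.5132, 0.0586, 0.0789]
eef_rot: [0.591, 0.807, 0.001, -0.001]
ft_force: [0.1, -0.7, -0.9]
width: 0.0007
```

Run:
```python
from h import *
to(-.0415,0,.061)
```

```text
t 7.2 TCP [0.5132 0.0586 0.0789] case xy -0.0423 -0.0003 tip z 0.0619 w 0.0007 F [ 0.1 -0.7 -0.9]
tool x yaw deg 107.59 z [-0.001  0.004 -1.   ] j [-0.74  0.28  0.61  1.95 -0.2   0.97  0.28]
rot [ 0.02 -0.22 -0.21] shift [ 0.0008 -0.0003  0.0009]
```

Call:
{"method": "send_rows", "body": {"steps": [[0, 0, 0, 0, 0, 0.002, 1], [0, 0, 0, 0, 0, 0.002, 1], [0, 0, 0, 0, 0, 0.002, 1], [0, 0, 0, 0, 0, 0.002, 1], [0, 0, 0, 0, 0, 0.002, 1], [0, 0, 0, 0, 0, 0.002, 1], [0, 0, 0, 0, 0, 0.002, 1], [0, 0, 0, 0, 0, 0.002, 1], [0, 0, 0, 0, 0, 0.002, 1], [0, 0, 0, 0, 0, 0.002, 1]]}}

```text
time: 8.2
ee_pos: [0.5137, 0.0584, 0.078]
eef_rot: [0.592, 0.806, 0.005, -0.009]
ft_force: [-14.2, -2.1, 32.9]
width: 0.0006
```

Run:
```python
from h import *
to(-.0415,0,.061)
```

```text
t 8.2 TCP [0.5137 0.0584 0.078 ] case xy -0.0426 -0.0007 tip z 0.061 w 0.0006 F [-14.2  -2.1  32.9]
tool x yaw deg 107.41 z [-0.008  0.018 -1.   ] j [-0.72  0.29  0.61  1.95 -0.22  0.97  0.3 ]
rot [-0.14 -1.11 -0.39] shift [ 0.0011 -0.0007  0.    ]
```

The flap is against its stop: tip at 61 mm with 33 N reaction. I'll lift and check.

Call:
{"method": "send_rows", "body": {"steps": [[0, -1.1, 0, 0, 0, -0.01, 1], [0, 0, 0, 0, 0, -0.03, 1], [0, 0, 0, 0, 0, -0.035, 1], [0, 0, 0, 0, 0, -0.035, 1], [0, 0, 0, 0, 0, -0.035, 1], [0, 0, 0, 0, 0, -0.035, 1], [0, 0, 0, 0, 0, -0.035, 1], [0, 0, 0, 0, 0, -0.035, 1], [0, 0, 0, 0, 0, -0.035, 1], [0, 0, 0, 0, 0, -0.035, 1]]}}

```text
time: 9.2
ee_pos: [0.5119, 0.0579, 0.4055]
eef_rot: [0.592, 0.806, -0.005, -0.003]
ft_force: [0.7, -0.1, 1.2]
width: 0.0005
```

Run:
```python
from h import *
to(.21,0,.37)
P,p=cloud('scene');cv2.imwrite('pics/s3.png',p[100:300,250:500].repeat(3,0).repeat(3,1))
Q=P.reshape(-1,3);q=Q[:,:2]-C;X=np.c_[q@dx,q@dy,Q[:,2]]
for a in np.arange(-.1,0,.01):
    m=(abs(X[:,0]-a-.005)<.005)&(abs(X[:,1])<.09)&(X[:,2]<.2);print(round(a,2),m.sum(),np.nanmedian(X[m,2]).round(4))
```

```text
t 9.2 TCP [0.5119 0.0579 0.4055] case xy -0.0425 0.0012 tip z 0.3885 w 0.0005 F [ 0.7 -0.1  1.2]
tool x yaw deg 107.35 z [-0.01  -0.004 -1.   ] j [-0.82  0.04  0.65  1.47 -0.03  1.65  0.13]
rot [-0.63  0.01 -0.45] shift [ 0.2525 -0.0006  0.0185]
-0.1 221 0.0596
-0.09 215 0.0598
-0.08 218 0.06
-0.07 219 0.0597
-0.06 214 0.0601
-0.05 218 0.0599
-0.04 214 0.06
-0.03 217 0.06
-0.02 211 0.0567
-0.01 148 0.0069
```

View pics/s3.png

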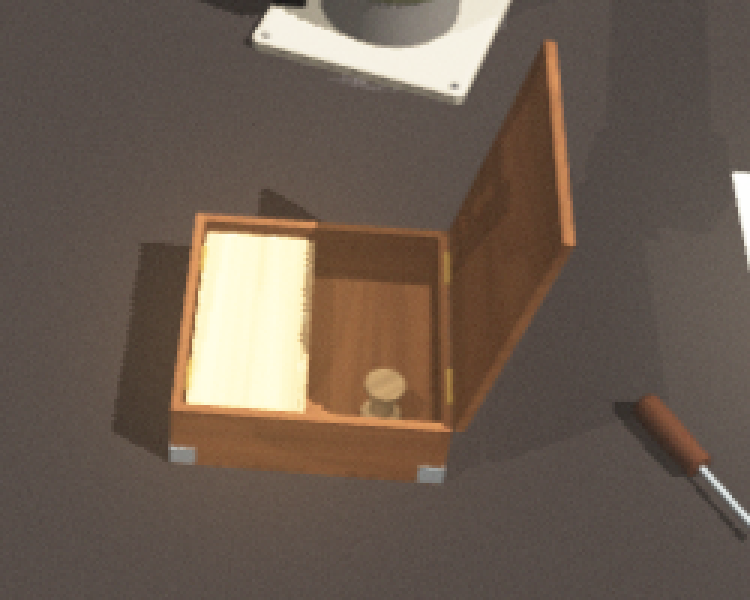

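The flap (250,320) lies flat and even at 60 mm. The spool (385,390) is undisturbed. Next I go over to the lid's outer side.

Call:
{"method": "send_rows", "body": {"steps": [[-0.6, 0, -0.4, 0.02, 0, 0, 1], [0, 0, 0, 0.035, 0, 0, 1], [0, 0, 0, 0.04, 0, 0, 1], [0, 0, 0, 0.04, 0, 0, 1], [0, 0, 0, 0.04, 0, 0, 1], [0, 0, 0, 0.04, 0, 0, 1], [0, 0, 0, 0.03, 0, 0, 1], [0, 0, 0, 0.015, 0, 0, 1], [0, 0, 0, 0, 0, 0, 1], [0, 0, 0, 0, 0, 0, 1]]}}

```text
time: 10.25
ee_pos: [0.4334, 0.3122, 0.4105]
eef_rot: [0.592, 0.806, 0.004, 0.003]
ft_force: [-0.8, 0.2, 0.6]
width: 0.0005
```

Run:
```python
from h import *
to(.21,0,.25)
```

```text
t 10.25 TCP [0.4334 0.3122 0.4105] case xy 0.2236 -0.0018 tip z 0.3935 w 0.0005 F [-0.8  0.2  0.6]
tool x yaw deg 107.45 z [ 0.01   0.002 -1.   ] j [-1.09  0.08  0.41  1.42 -0.03  1.64 -0.38]
rot [ 0.59  0.06 -0.35] shift [-0.0134 -0.0032  0.1435]
```

Now I'll go down beside the lid and compute the push path.

Call:
{"method": "send_rows", "body": {"steps": [[0.6, 0, -0.3, 0, 0, 0.01, 1], [0, 0, 0, 0, 0, 0.02, 1], [0, 0, 0, 0, 0, 0.025, 1], [0, 0, 0, 0, 0, 0.025, 1], [0, 0, 0, -0.003, 0, 0.025, 1], [0, 0, 0, -0.005, 0, 0.02, 1], [0, 0, 0, -0.005, 0, 0.015, 1], [0, 0, 0, 0, 0, 0.005, 1], [0, 0, 0, 0, 0, 0, 1], [0, 0, 0, 0, 0, 0, 1]]}}

```text
time: 11.25
ee_pos: [0.4445, 0.2829, 0.2576]
eef_rot: [0.598, 0.801, -0.001, 0.0]
ft_force: [0.2, -0.6, -1.1]
width: 0.0007
```

Run:
```python
from h import *
to(.19,0,.25)
r=.185
for th in np.r_[np.arange(1.79,0,-.1),0]:
    u=np.array([-np.cos(th),np.sin(th)]);n=np.array([np.sin(th),np.cos(th)])
    H=np.array([.11,.0705])
    c=H+r*u+.0105*n; e=H+.22*u+.0105*n
    x=max(c[0],e[0]) if th>1.57 else c[0]
    print(round(th,2),'tip centre x',(x+.0095).round(4),'tip z',c[1].round(4),'edge',e.round(3))
p,d=camera('scene');cv2.imwrite('pics/s4.png',p[60:300,250:550].repeat(2,0).repeat(2,1))
```

```text
t 11.25 TCP [0.4445 0.2829 0.2576] case xy 0.1923 -0.0034 tip z 0.2406 w 0.0007 F [ 0.2 -0.6 -1.1]
tool x yaw deg 106.51 z [-0.001 -0.002 -1.   ] j [-1.05  0.1   0.43  1.71 -0.04  1.34 -0.33]
rot [-0.12  0.09 -1.29] shift [-0.0024 -0.0034 -0.0094]
1.79 tip centre x 0.1776 tip z 0.2488 edge [0.168 0.283]
1.69 tip centre x 0.1561 tip z 0.2529 edge [0.147 0.288]
1.59 tip centre x 0.1342 tip z 0.2553 edge [0.125 0.29 ]
1.49 tip centre x 0.115 tip z 0.2557 edge [0.103 0.291]
1.39 tip centre x 0.0966 tip z 0.2544 edge [0.081 0.289]
1.29 tip centre x 0.0783 tip z 0.2512 edge [0.059 0.285]
1.19 tip centre x 0.0605 tip z 0.2462 edge [0.038 0.279]
1.09 tip centre x 0.0432 tip z 0.2394 edge [0.018 0.27 ]
0.99 tip centre x 0.0268 tip z 0.2309 edge [-0.002  0.26 ]
0.89 tip centre x 0.0112 tip z 0.2209 edge [-0.02   0.248]
0.79 tip centre x -0.0033 tip z 0.2093 edge [-0.037  0.234]
0.69 tip centre x -0.0165 tip z 0.1964 edge [-0.053  0.219]
0.59 tip centre x -0.0284 tip z 0.1822 edge [-0.067  0.202]
0.49 tip centre x -0.0388 tip z 0.1668 edge [-0.079  0.183]
0.39 tip centre x -0.0476 tip z 0.1505 edge [-0.089  0.164]
0.29 tip centre x -0.0548 tip z 0.1335 edge [-0.098  0.143]
0.19 tip centre x -0.0602 tip z 0.1157 edge [-0.104  0.122]
0.09 tip centre x -0.0638 tip z 0.0976 edge [-0.108  0.101]
0.0 tip centre x -0.0655 tip z 0.081 edge [-0.11   0.081]
```

View pics/s4.png

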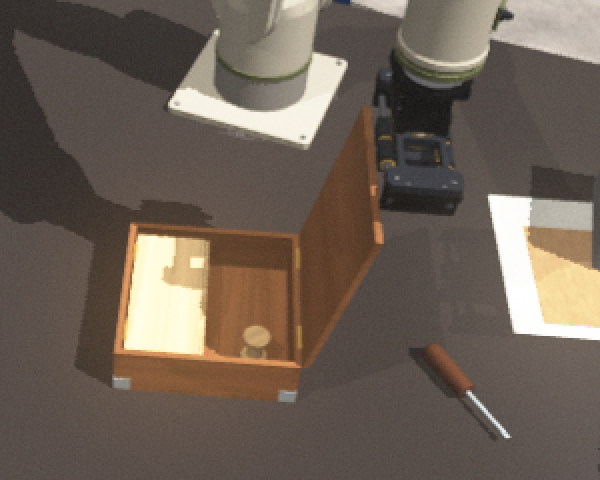

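The gripper, at (420,170), stands just behind the lid edge at (370,175), and its body is above the edge. I'll push in −x.

Call:
{"method": "send_rows", "body": {"steps": [[0, 0, -1.2, 0, 0, -0.008, 1], [0, 0, 0, -0.004, -0.002, -0.006, 1], [0, 0, 0, -0.006, -0.001, 0, 1], [0, 0, 0, -0.008, 0, 0, 1], [0, 0, 0, -0.008, 0, 0, 1], [0, 0, 0, -0.008, 0, 0, 1], [0, 0, 0, -0.008, 0, 0, 1], [0, 0, 0, -0.008, 0, 0, 1], [0, 0, 0, -0.008, 0, 0, 1], [0, 0, 0, 0, 0, 0, 1]]}}

```text
time: 12.3
ee_pos: [0.4615, 0.2238, 0.2762]
eef_rot: [0.588, 0.809, 0.002, -0.0]
ft_force: [0.1, 0.1, 0.8]
width: 0.0006
```

Run:
```python
from h import *
to(.0783,0,.2512)
p,d=camera('scene');cv2.imwrite('pics/s5.png',p[60:300,250:550].repeat(2,0).repeat(2,1))
```

```text
t 12.3 TCP [0.4615 0.2238 0.2762] case xy 0.1308 -0.0016 tip z 0.2592 w 0.0006 F [0.1 0.1 0.8]
tool x yaw deg 107.92 z [ 0.002  0.004 -1.   ] j [-0.99  0.05  0.47  1.72 -0.03  1.37 -0.2 ]
rot [ 0.19 -0.17  0.12] shift [-0.0525 -0.0017  0.0079]
```

View pics/s5.png

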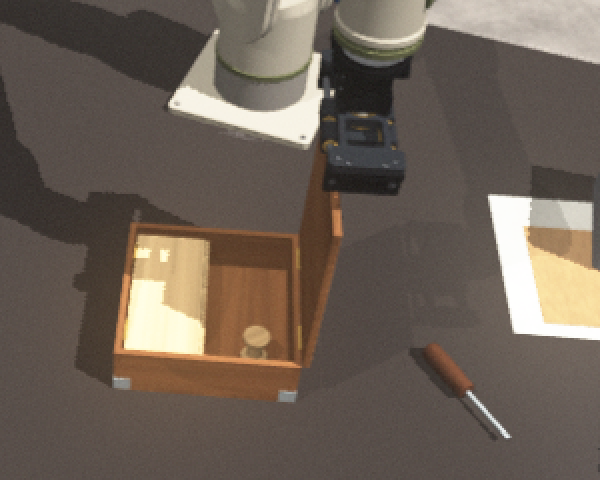

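The lid (325,230) is nearly upright and moving. I'll continue.

Call:
{"method": "send_rows", "body": {"steps": [[0, 0, 0, -0.009, 0, 0.001, 1], [0, 0, 0, -0.009, 0, 0.001, 1], [0, 0, 0, -0.009, 0, 0.001, 1], [0, 0, 0, -0.009, 0, 0.002, 1], [0, 0, 0, -0.009, 0, 0.002, 1], [0, 0, 0, -0.009, 0, 0.002, 1], [0, 0, 0, -0.009, 0, 0.003, 1], [0, 0, 0, -0.009, 0, 0.003, 1], [0, 0, 0, -0.009, 0, 0.003, 1], [0, 0, 0, -0.006, 0, 0.003, 1]]}}

```text
time: 13.35
ee_pos: [0.49, 0.1351, 0.2529]
eef_rot: [0.588, 0.809, 0.002, -0.0]
ft_force: [1.0, 1.2, 2.0]
width: -0.0
```

Run:
```python
from h import *
to(-.0033,0,.2093)
p,d=camera('scene');cv2.imwrite('pics/s6.png',p[60:300,250:550].repeat(2,0).repeat(2,1))
```

```text
t 13.35 TCP [0.49   0.1351 0.2529] case xy 0.0376 -0.0016 tip z 0.2359 w -0.0 F [1.  1.2 2. ]
tool x yaw deg 108.01 z [ 0.002  0.004 -1.   ] j [-0.89  0.05  0.56  1.77 -0.03  1.32 -0.01]
rot [ 0.16 -0.18  0.21] shift [-0.041  -0.0018  0.0264]
```

View pics/s6.png

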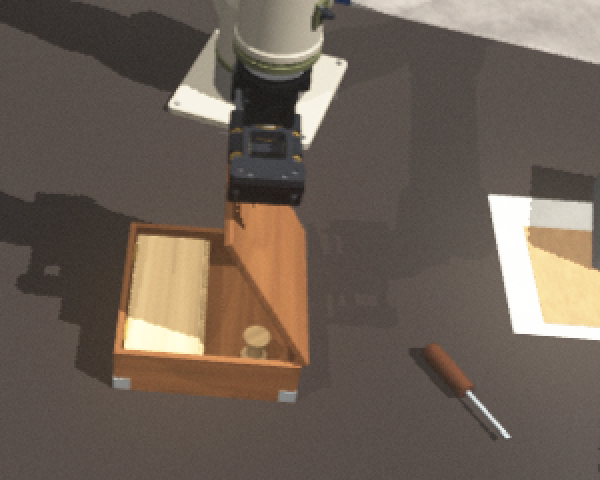

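Call:
{"method": "send_rows", "body": {"steps": [[0, 0, 0, -0.009, 0, 0.005, 1], [0, 0, 0, -0.009, 0, 0.005, 1], [0, 0, 0, -0.009, 0, 0.006, 1], [0, 0, 0, -0.008, 0, 0.006, 1], [0, 0, 0, -0.008, 0, 0.006, 1], [0, 0, 0, -0.008, 0, 0.007, 1], [0, 0, 0, -0.008, 0, 0.008, 1], [0, 0, 0, -0.007, 0, 0.008, 1], [0, 0, 0, -0.006, 0, 0.009, 1], [0, 0, 0, -0.005, 0, 0.009, 1]]}}

```text
time: 14.4
ee_pos: [0.5156, 0.0549, 0.1771]
eef_rot: [0.588, 0.809, 0.001, -0.0]
ft_force: [0.6, 1.2, 1.2]
width: 0.0008
```

Run:
```python
from h import *
to(-.06,0,.1157)
p,d=camera('scene');cv2.imwrite('pics/s7.png',p[60:300,250:550].repeat(2,0).repeat(2,1))
```

```text
t 14.4 TCP [0.5156 0.0549 0.1771] case xy -0.0466 -0.0014 tip z 0.1601 w 0.0008 F [0.6 1.2 1.2]
tool x yaw deg 108.0 z [ 0.001  0.003 -1.   ] j [-0.77  0.15  0.63  1.85 -0.1   1.17  0.21]
rot [ 0.09 -0.13  0.2 ] shift [-0.0135 -0.0015  0.0444]
```

View pics/s7.png

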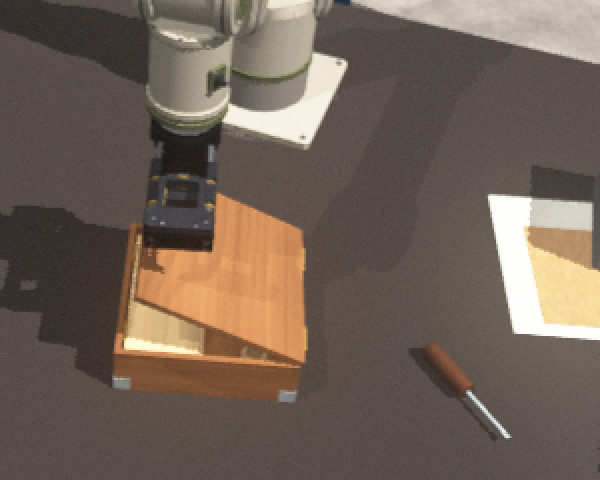

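The lid (220,270) is about 0.45 rad from shut and following the push. I'll continue down.

Call:
{"method": "send_rows", "body": {"steps": [[0, 0, 0, -0.004, 0, 0.008, 1], [0, 0, 0, -0.003, 0, 0.009, 1], [0, 0, 0, -0.003, 0, 0.009, 1], [0, 0, 0, -0.002, 0, 0.009, 1], [0, 0, 0, -0.002, 0, 0.009, 1], [0, 0, 0, -0.001, 0, 0.009, 1], [0, 0, 0, -0.001, 0, 0.009, 1], [0, 0, 0, 0, 0, 0.008, 1], [0, 0, 0, 0, 0, 0.004, 1], [0, 0, 0, 0, 0, 0, 1]]}}

```text
time: 15.45
ee_pos: [0.521, 0.0364, 0.0979]
eef_rot: [0.588, 0.809, 0.0, -0.001]
ft_force: [-4.2, -1.5, 8.8]
width: 0.0006
```

Run:
```python
from h import *
to(-.066,0,.081)
```

```text
t 15.45 TCP [0.521  0.0364 0.0979] case xy -0.0659 -0.0009 tip z 0.0809 w 0.0006 F [-4.2 -1.5  8.8]
tool x yaw deg 107.91 z [-0.001  0.002 -1.   ] j [-0.71  0.27  0.63  1.92 -0.19  1.01  0.32]
rot [-0.04 -0.11  0.11] shift [-0.0001 -0.0009 -0.0001]
```

Tip at 81 mm with 9 N reaction. A short firm press, then I'll lift.

Call:
{"method": "send_rows", "body": {"steps": [[0, 0, 0, 0, 0, 0.002, 1], [0, 0, 0, 0, 0, 0.002, 1], [0, 0, 0, 0, 0, 0.002, 1], [0, 0, 0, 0, 0, 0.001, 1], [0, 0, 0, 0, 0, -0.005, 1], [0, 0, 0, 0, 0, -0.02, 1], [0, 0, 0, 0, 0, -0.035, 1], [0, 0, 0, 0, 0, -0.04, 1], [0, 0, 0, 0, 0, -0.04, 1], [0, 0, 0, 0, 0, -0.04, 1]]}}

```text
time: 16.45
ee_pos: [0.5181, 0.0361, 0.2776]
eef_rot: [0.588, 0.809, -0.003, -0.008]
ft_force: [0.3, 1.3, 0.4]
width: 0.0006
```

Call:
{"method": "send_rows", "body": {"steps": [[0, 0, 0, -0.02, 0, -0.03, 1], [0, 0, 0, -0.04, 0, -0.02, 1], [0, 0, 0, -0.04, 0, 0, 1], [0, 0, 0, -0.04, 0, 0, 1], [0, 0, 0, -0.03, 0, 0, 1], [0, 0, 0, 0, 0, 0, 1], [0, 0, 0, 0, 0, 0, 1], [0, 0, 0, 0, 0, 0, 1], [0, 0, 0, 0, 0, 0, 1], [0, 0, 0, 0, 0, 0, 1]]}}

```text
time: 17.45
ee_pos: [0.5757, -0.1242, 0.332]
eef_rot: [0.583, 0.812, 0.002, -0.006]
ft_force: [0.1, 0.1, 0.6]
width: 0.0006
```

Run:
```python
from h import *
st()
for n in ['scene','top']:
    P,p=cloud(n);cv2.imwrite(f'pics/{n}9.png',p)
    Q=P.reshape(-1,3);q=Q[:,:2]-C;X=np.c_[q@dx,q@dy,Q[:,2]]
    print(n,[np.nanmedian(X[(abs(X[:,0]-a)<.01)&(abs(X[:,1])<.1)&(X[:,2]<.2),2]).round(4) for a in np.arange(-.1,.11,.04)])
```

```text
t 17.45 TCP [ 0.5757 -0.1242  0.332 ] case xy -0.2355 -0.0039 tip z 0.315 w 0.0006 F [0.1 0.1 0.6]
tool x yaw deg 108.68 z [-0.007  0.01  -1.   ] j [-0.49  0.27  0.79  1.44 -0.2   1.52  0.62]
scene [np.float64(0.0792), np.float64(0.0795), np.float64(0.0794), np.float64(0.0792), np.float64(0.0793), np.float64(0.079)]
top [np.float64(0.0817), np.float64(0.0817), np.float64(0.0819), np.float64(0.0817), np.float64(0.082), np.float64(0.082)]
```

View pics/scene9.png

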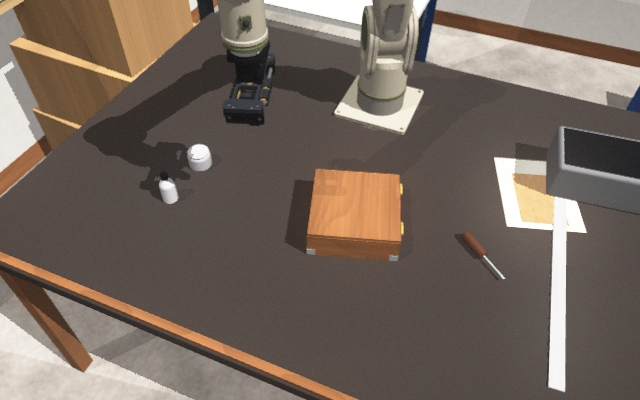

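View pics/top9.png

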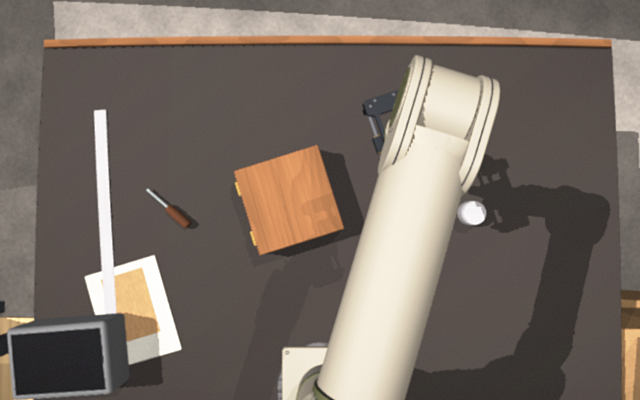

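The lid is shut and level, at (355,205) in the scene view. The oiler (169,190), tin (199,157) and driver (483,255) haven't moved, and the arm is clear. I'm handing in.

```bash
python3 -c "
from bench import *
print(close_job())"
```

```text
the job is handed in; nothing more can be done
None
```

The case is closed. With the gripper shut and pointing down, I pushed the flap flat first, then pushed the lid shut from its outer side, and handed in at about 17.5 s of the 64 s.

- **Flap:** it measured level at about 60 mm above the table before I touched the lid (61 mm expected).
- **Lid:** the last check showed it level, at 79 mm in the scene camera and 82 mm in the top camera. The 81 mm expected lies between them, within the calibration's tolerance.
- **Other things:** in the last scene picture the oiler, tin and driver were where they started. The spool had not moved when I last saw it, before the lid closed over it.
- **Forces:** the highest contact force I read was about 36 N in total, pressing the flap onto its stop with the fingertips. I took no force reading during the final press on the lid. It read about 10 N just before. At the end the arm was clear of everything.

No check failed.

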